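# Ready the crank radio for a power cut

### The arm

A 7-joint arm with a two-finger parallel gripper is mounted at the origin on the work surface. World frame = base frame: x ahead of the robot, y to its left, z up, the work surface at z = 0. Lengths are in m, angles in rad, forces in N, time in s.
With the tool pointing down it reaches from about 0.35 to 0.9 m from the base axis. Payload 8.1 kg.
Tool frame: the origin (TCP) lies midway between the tips of the shut fingers; the grasp point (between the pads) lies 19 mm behind it; z points along the fingers, y is the line along which they close (so a half turn about z gives the same grasp; the last joint's range is limited). The gripper opens to 92 mm and grips with 3 to 60 N. Pads are 19 mm wide; open, the fingers measure 130 mm over their backs; the gripper's body (75 mm by 190 mm) begins 47 mm behind the grasp point.
Start: joints at [-1.355, 0.434, 0.025, 1.573, -0.012, 1.134, -0.075], TCP at [0.196, 0.594, 0.227] pointing down, gripper open.
Joint ranges: [-2.62, 2.62], [-0.44, 2.09], [-1.27, 1.32], [0.08, 2.57], [-1.32, 4.46], [0.12, 2], [-2.74, 2.74]. Speed limits (rad/s): [2.22, 2.22, 3.01, 3.01, 3.14, 3.14, 3.14].

### API

Orientations are given as a rotation vector (axis times angle).
In Python, from cell import observe, cams, job gives the robot as it stands. The module is installed in compiled form; this text tells all that it offers.
- The arm moves only by the tool step_arm, never from a script. Its argument "steps" is a list of rows, each a list of 6 numbers: the shift along the world's x, y, z in mm, then the turn, a rotation vector about the world's x, y, z in rad. In form: [[dx, dy, dz, rx, ry, rz], ...]. A call has 1 to 20 rows; each row shifts and turns the commanded pose from where the row before left it; what a row does not reach is not made up. A row lasts 1/12 s, in which the tool goes at most 41.7 mm and 7.16 degrees, less where a joint would pass 70% of its speed; a pose out of reach is approached as far as the arm can. A call with a gripper value outside its range is refused whole. "gripper" is the opening, from 0 (shut) to 1 (fully open), set as the call begins (left out, the last holds). The fingers move at their own pace and stop on an object; "force" is the grip in N (left out, the last holds). Time passes only in rows, so rows that do not move let the fingers close. It gives the time, the measured TCP pose, the force, the opening and the grip force at its end, in the units of the state.
- observe(): the state, without advancing time (a new reading comes with each control period).
- cams.get_image(name): name is "scene" or "top" or "wrist"; returns the picture (384x512x3 uint8, red, green, blue); there is no depth.
- cams.get_calibration(name): a dict with "fov_y" (degrees; the focal length in pixels is half the picture's height over the tangent of half this angle, whatever the lens; pixels are square), "cx", "cy" (the principal point, pixels), "world_to_cam" (4x4, takes a point from world to camera coordinates). Camera axes: x right, y up, looking along -z (the intrinsics and any distortion apply to the point x, -y, -z); pixel columns grow to the right and rows downward; lengths in m; the calibration is good to about 2 mm. A picture is of the moment at which its call begins: read the wrist's pose just before it. get_calibration takes no time and is no camera call; for the wrist camera it gives the pose at the moment of the call.
- job.sign_off(): hands the job in; it is judged then, once.
The state is a dict: "clock": time; "joints": joint angles; "dq": joint speeds; "joint_efforts": joint torques, N m; "position": TCP position; "ee_rot": TCP orientation; "force": force on the tool from outside, world axes, zero at the start; "ft_torque": the same for the moment, N m; "width": opening from 0.0 (shut) to 1.0 (fully open); "gripper_force": force on a finger pad.
Only numpy, scipy, OpenCV 4.12 (cv2) and the standard library are available. Lean on these libraries where they do the work, as an engineer would, in place of code of your own. Each camera call takes 0.05 s, during which the arm holds its last target. There are 200 camera calls.

### The job

Get the emergency radio ready for a power cut: set the battery pack gently into the radio's open bay, flat on the bottom with its rib up, and shut the bay's flap fully. Then turn the radio's hand crank clockwise, seen from above, through at least two full turns, and let go. Leave the remote control and the tea canister where they are.

Things in the scene. Friction and masses are not known exactly. Their poses are not given: they have to be found in the camera images.
- radio: Emergency radio, grey plastic box 130 (x) x 245 (y) x 75 mm high, fixed to the cabinet top. Origin at the centre of its underside, z up. The battery bay takes up its +y end, the crank sits on top of its -y end.
- bay (a point): Centre of the bay's inner floor, 25 mm above the radio's underside, axes as the radio's. The bay is open at the top, 118 (x) x 87 (y) mm inside and 50 mm deep.
- flap (a joint): Angle of the bay's flap: 0 shut (lying flat on the rim), growing as it opens upward and outward about the hinge on the radio's +y edge; up to 2.1 rad. It starts open, leaning outward past upright (about 1.72 to 2.02 rad). It stays where it is left and must be pushed all the way down.
- flap_hinge (a point): Middle of the flap's hinge line, on the radio's +y top edge, 75 mm above its underside; axes as the radio's; the hinge line runs along x.
- flap_edge (a point): Middle of the flap's free edge (grey plate 126 mm along x, 94 mm from hinge to free edge, 5 mm thick); turns with the flap.
- crank (a joint): Angle of the hand crank, rad, 0 at the start, growing clockwise seen from above; one full turn is 6.283. It turns about a vertical axis with light friction (about 3 N at the grip).
- crank_axis (a point): Point on the crank's vertical axis, 38 mm above the radio's top, at the height at which to take the grip.
- crank_grip (a point): Centre of the crank's upright grip, 45 mm from the axis. Its x axis points outward from the axis, z up. A round black post, 18 mm in diameter, from 16 to 56 mm above the radio's top, on a flat steel arm 20 mm wide (its top 16 mm above the radio's top). The post does not spin on the arm: held firmly it twists in the fingers as the crank goes round, so regrasp on the way.
- pack: Battery pack, black plastic block 90 (x) x 50 (y) x 24 mm high, with an upright lifting rib 56 (x) x 12 (y) x 20 mm along the middle of its top (44 mm high in all). Loose, about 0.25 kg, lying rib up on one side of the radio. Origin at the centre of its underside. In the bay its long side lies along the radio's x, either way round.
- remote: TV remote control, 165 (x) x 46 (y) x 18 mm, black with rows of buttons, loose, on the other side of the radio from the pack. Bystander. Origin at the centre of its underside.
- canister: Closed stainless steel tea canister, 84 mm across, 124 mm high, loose. Bystander. Origin at the centre of its underside.
There are look-alikes about, which are no part of the job. What is shaped like the pack but blue or turquoise is not meant.

How it is judged:
By the outcome, as a careful person would: the job done as asked, in the order asked, and still so for the second after the job is handed in, with the robot touching nothing.
It also fails if it takes over 72 s, if anything falls off the work surface, if the arm or the gripper's body presses on something with over 40 N, if the wrist force passes 120 N, or if a joint passes its speed limit or range.

## Working session

There is one attempt and no reset: what is moved stays moved. The work goes in short steps, Python scripts to look and compute and a tool call to move; the robot and the scene stay as the last step left them, time stands still between calls to the robot, and variables do not carry over. Pictures are saved under pics/ and viewed, at most 10 in all, crops included, and the job is handed in when it is done.

Besides the shell and the picture viewer there is one more tool, called after ">>>" as name([rows], argument=value, ...), one row to a line, values as JSON. step_arm: Moves the arm, as the interface text tells. Its arguments: {"type":"object","properties":{"steps":{"type":"array","items":{"type":"array","items":{"type":"number"}}},"gripper":{"type":"number"},"force":{"type":"number"}},"required":["steps"]}

```bash
mkdir -p pics
cat > h.py <<'E'
import numpy as np, cv2
from cell import observe, cams, job
from scipy.spatial.transform import Rotation as R
def cal(n):
    c=cams.get_calibration(n); f=192/np.tan(np.radians(c["fov_y"])/2); return c,f
def proj(c,f,P):
    P=np.atleast_2d(P); W=np.array(c["world_to_cam"]); q=P@W[:3,:3].T+W[:3,3]
    return np.c_[c["cx"]+f*q[:,0]/-q[:,2], c["cy"]+f*q[:,1]/q[:,2]]
def ray(c,f,uv,z):
    W=np.array(c["world_to_cam"]); d=np.array([(uv[0]-c["cx"])/f,-(uv[1]-c["cy"])/f,-1]); 
    o=-W[:3,:3].T@W[:3,3]; d=W[:3,:3].T@d; return o+d*(z-o[2])/d[2]
E
python3 - <<'E'
from h import *
a=cams.get_image("scene");b=cams.get_image("top")
cv2.imwrite("pics/s0.png",a[...,::-1]);cv2.imwrite("pics/t0.png",b[...,::-1])
for n in("scene","top"):print(cams.get_calibration(n))
print(observe())
E
```

```text
{'fov_y': 51.68719740259692, 'cx': 252.3517114743861, 'cy': 192.35415603029864, 'world_to_cam': array([[-0.60421581,  0.79681912,  0.00159806,  0.28783598],
       [-0.49802519, -0.37920896,  0.7798535 ,  0.21631219],
       [ 0.62200817,  0.47040394,  0.62596004, -1.4336025 ],
       [ 0.        ,  0.        ,  0.        ,  1.        ]])}
{'fov_y': 45.98706799865189, 'cx': 255.07217253212423, 'cy': 191.4967113564064, 'world_to_cam': array([[-0.00450233, -0.99995748, -0.00804808,  0.06525756],
       [ 0.99722209, -0.0050881 ,  0.07431166, -0.54031324],
       [-0.07434945, -0.00769114,  0.99720259, -1.40286439],
       [ 0.        ,  0.        ,  0.        ,  1.        ]])}
{'clock': 0.1, 'joints': array([-1.35462651,  0.43515429,  0.02498687,  1.57398786, -0.01157893,
        1.13402782, -0.07508689]), 'dq': array([-0.00023068, -0.00208999, -0.00066056, -0.00233847, -0.00076414,
       -0.00148798,  0.00099857]), 'joint_efforts': array([ 3.10299496e-03, -6.69117093e+01,  9.88361835e-01, -3.15147436e+01,
       -6.04461087e-02,  3.73088988e-02,  4.93975813e-05]), 'position': array([0.19579455, 0.59305579, 0.22603008]), 'ee_rot': array([-4.98685208e-01, -3.10168530e+00,  2.24758530e-03]), 'force': array([ 0.67880352,  0.2010677 , -1.06309597]), 'ft_torque': array([ 0.00516656,  0.01837072, -0.02081364]), 'gripper_force': 0.0, 'width': 1.0012859992681866}
```

View pics/t0.png

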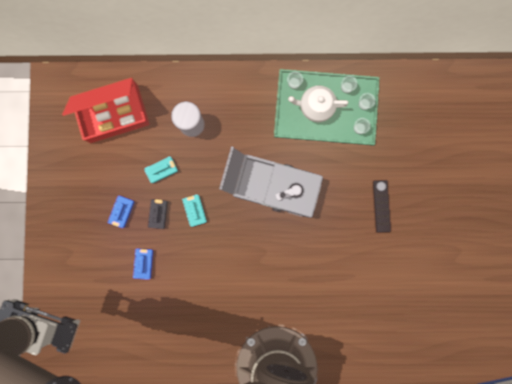

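View pics/s0.png

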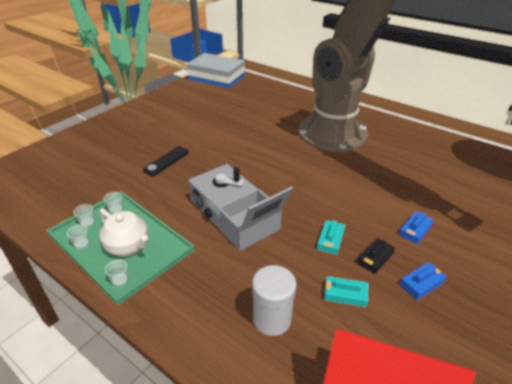

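The black block at top (157,214) fits the pack. Its look-alikes are blue at (121,212) and (143,264), and turquoise at (160,169) and (194,210). The radio is at about (270,183), with the flap at its left end and the crank at (291,192). I'll confirm with enlarged crops.

Run:
```python
import cv2
b=cv2.imread("pics/t0.png")[140:225,135:335];cv2.imwrite("pics/t1.png",cv2.resize(b,None,fx=4,fy=4,interpolation=cv2.INTER_CUBIC))
a=cv2.imread("pics/s0.png")[155:285,185:405];cv2.imwrite("pics/s1.png",cv2.resize(a,None,fx=3.6,fy=3.6,interpolation=cv2.INTER_CUBIC))
```

```text
(no output)
```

View pics/t1.png

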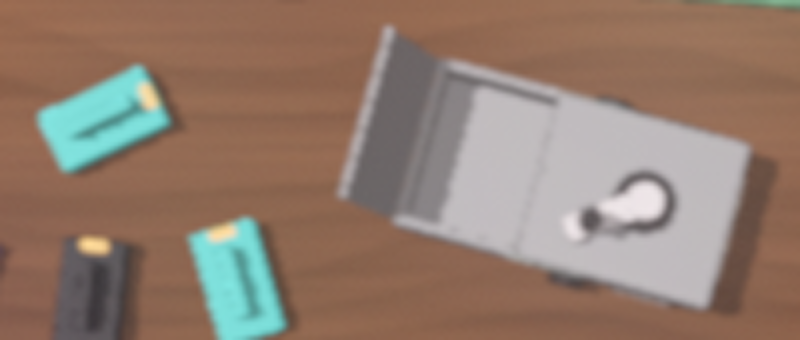

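View pics/s1.png

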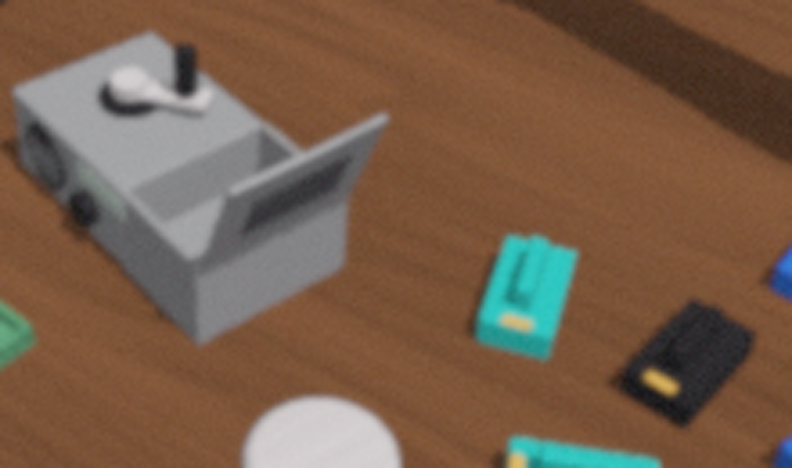

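```bash
cat > fit.py <<'E'
from h import *
from scipy.optimize import least_squares
T=cal("top");S=cal("scene")
t=lambda u,v:np.array([134.625+u/4,139.625+v/4]); s=lambda u,v:np.array([185+(u+.5)/3.6-.5,155+(v+.5)/3.6-.5])
x,y,h=.065,.1225,.075
obs=[(T,(x,-y,h),t(750,147)),(T,(-x,-y,h),t(708,308)),(T,(x,y,h),t(447,60)),(T,(-x,y,h),t(395,222)),
(S,(x,-y,h),s(13,92)),(S,(-x,-y,h),s(152,32)),(S,(x,y,h),s(193,262)),(S,(x,y,0),s(203,343)),(S,(-x,y,0),s(345,266))]
def res(p):
    r=R.from_rotvec([0,0,p[2]])
    return np.concatenate([proj(*C,r.apply(P)+[p[0],p[1],0])[0]-uv for C,P,uv in obs])
q=least_squares(res,[.6,0.05,-.27],loss="soft_l1"); print(q.x); print(res(q.x).reshape(-1,2).round(1))
print("pack",ray(*T,(157,214),.024)," grip",ray(*T,t(590,218),.131), ray(*S,s(185,48),.131),ray(*S,s(185,92),.091))
rr=R.from_rotvec([0,0,q.x[2]])
print("bay",rr.apply([0,.0725,0])+[q.x[0],q.x[1],0],"axis est T",ray(*T,t(645,200),.091),"S",ray(*S,s(130,85),.093))
print(R.from_rotvec(observe()["ee_rot"]).as_matrix().round(3))
E
python3 fit.py
```

```text
[ 0.55430472 -0.00664116 -0.27791414]
[[ 0.4 -0.6]
 [-0.3  0.6]
 [-1.7 -0.4]
 [-0.4  0.2]
 [-0.5 -1.8]
 [ 0.1 -1.1]
 [ 1.1  0.6]
 [-1.1 -0. ]
 [-0.4 -0.5]]
pack [0.47125671 0.37005389 0.024     ]  grip [ 0.52433491 -0.01654784  0.131     ] [ 0.52478177 -0.01695457  0.131     ] [ 0.52522976 -0.01783567  0.091     ]
bay [0.57419512 0.063077   0.        ] axis est T [ 0.54033966 -0.05981688  0.091     ] S [ 0.54532909 -0.05412064  0.093     ]
[[-0.95   0.313 -0.   ]
 [ 0.313  0.95  -0.001]
 [-0.    -0.001 -1.   ]]
```

>>> step_arm([
  [23,-19,0,0,0,0.027],
  [23,-19,0,0,0,0.027],
  [23,-19,0,0,0,0.027],
  [23,-19,0,0,0,0.027],
  [23,-19,0,0,0,0.027],
  [23,-19,0,0,0,0.027],
  [23,-19,0,0,0,0.027],
  [23,-19,0,0,0,0.027],
  [23,-19,0,0,0,0.027],
  [23,-19,0,0,0,0.027],
  [23,-19,0,0,0,0.027],
  [22,-14,0,0,0,0.022],
  [0,0,0,0,0,0],
  [0,0,0,0,0,0],
], gripper=1)

```text
clock: 1.27
position: [0.4722, 0.3688, 0.2263]
ee_rot: [-0.006, -3.141, 0.001]
force: [-1.0, 0.7, -0.1]
width: 1.002
gripper_force: 0.0
```

Run:
```python
from h import *
C=cal("wrist");o=observe();b=cams.get_image("wrist")
np.savez("w1.npz",W=C[0]["world_to_cam"],cx=C[0]["cx"],cy=C[0]["cy"],f=C[1])
cv2.imwrite("pics/w1.png",b[...,::-1]);print(o["position"],R.from_rotvec(o["ee_rot"]).as_matrix().round(3),C)
```

```text
[0.47222777 0.36881705 0.22628371] [[-1.     0.004 -0.   ]
 [ 0.004  1.    -0.001]
 [ 0.    -0.001 -1.   ]] ({'fov_y': 69.1822771163043, 'cx': 256.0729119845746, 'cy': 191.78856504991654, 'world_to_cam': array([[ 0.0036846 ,  0.9999926 , -0.00110235, -0.37080746],
       [-0.96707923,  0.00328283, -0.25445431,  0.48708733],
       [-0.2544488 ,  0.00200363,  0.96708417, -0.27043724],
       [ 0.        ,  0.        ,  0.        ,  1.        ]])}, np.float64(278.41195775681155))
```

View pics/w1.png

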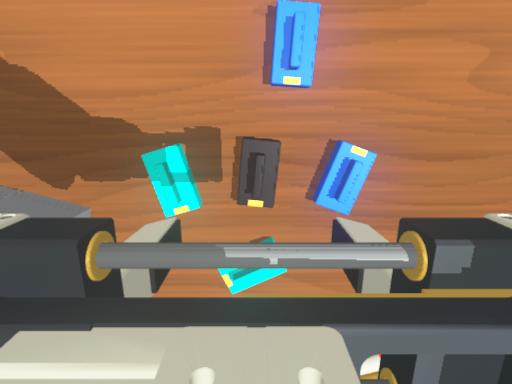

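The wrist view shows the black pack at (259,172). Its body corners are about (243,138), (280,139), (275,207) and (239,205), and its rib is at (248..265, 153..196).

Run:
```python
from h import *
from scipy.optimize import least_squares
z=np.load("w1.npz");C=(dict(world_to_cam=z["W"],cx=float(z["cx"]),cy=float(z["cy"])),float(z["f"]))
uv=[(243,138),(280,139),(275,207),(239,205)]
P=[ray(*C,u,.024) for u in uv];print(np.round(P,4),[np.linalg.norm(P[i]-P[i-1]) for i in range(4)])
print("tcp-floor px",proj(*C,[[.4722,.3688,.024]]))
b=cv2.imread("pics/w1.png")[110:230,200:320];cv2.imwrite("pics/w1c.png",cv2.resize(b,None,fx=5,fy=5,interpolation=cv2.INTER_CUBIC))
```

```text
[[0.4276 0.3526 0.024 ]
 [0.429  0.3998 0.024 ]
 [0.5201 0.3947 0.024 ]
 [0.5171 0.3457 0.024 ]] [np.float64(0.08977294683352977), np.float64(0.04725986468286238), np.float64(0.09124285592921282), np.float64(0.04901814176643113)]
tcp-floor px [[255.84755326 172.39723223]]
```

View pics/w1c.png

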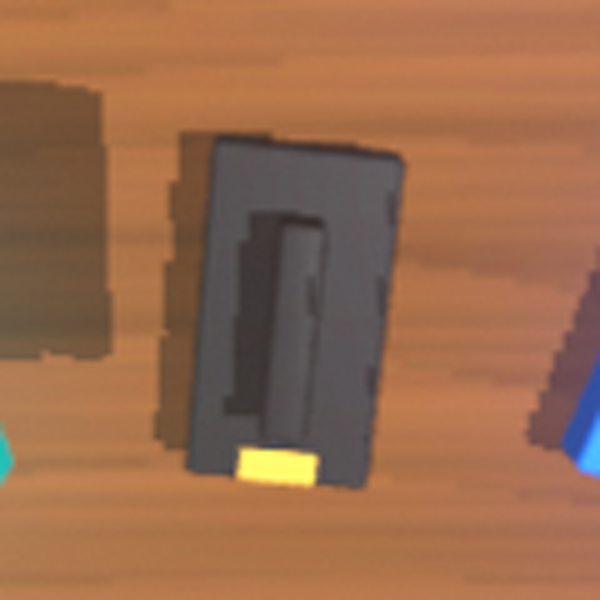

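The pack centre is about (0.473, 0.372) with yaw about -0.10. The gripper body is 190 mm along the closing axis. In the bay, closing across the rib would hit the flap, so I'll hold the rib by its ends, closing along the pack's x. I'll check the joint 7 room.

Run:
```python
from h import *
print(observe()["joints"].round(3))
z=np.load("w1.npz");C=(dict(world_to_cam=z["W"],cx=float(z["cx"]),cy=float(z["cy"])),float(z["f"]))
P=np.array([ray(*C,(199.6+u/5,109.6+v/5),.024) for u,v in[(215,140),(403,160),(366,487),(188,470)]])
print(P.mean(0),[np.linalg.norm(P[i]-P[i-1]) for i in range(4)]);d=P[2]+P[3]-P[0]-P[1];print(np.arctan2(d[1],d[0]))
Q=np.array([ray(*C,(199.6+u/5,109.6+v/5),.044) for u,v in[(282,222),(322,222),(305,440),(262,440)]])
print(Q.mean(0))
```

```text
[-0.795  0.392  0.056  1.642 -0.024  1.109  0.837]
[0.47362625 0.3718063  0.024     ] [np.float64(0.08845243984127606), np.float64(0.04833806533733365), np.float64(0.0882143288629938), np.float64(0.048593544692989085)]
-0.09743599526562607
[0.47328487 0.37166089 0.044     ]
```

>>> step_arm([
  [0.1,0.3,-9,0,0,-0.119],
  [0.1,0.2,-9,0,0,-0.119],
  [0.1,0.2,-9,0,0,-0.119],
  [0.1,0.2,-9,0,0,-0.119],
  [0.1,0.2,-9,0,0,-0.119],
  [0.1,0.2,-9,0,0,-0.119],
  [0.1,0.2,-9,0,0,-0.119],
  [0.1,0.2,-9,0,0,-0.119],
  [0.1,0.2,-9,0,0,-0.119],
  [0.1,0.2,-9,0,0,-0.119],
  [0.1,0.2,-9,0,0,-0.119],
  [0.1,0.2,-9,0,0,-0.119],
  [0,0.2,-9,0,0,-0.119],
  [0,0.2,-9,0,0,-0.119],
  [0,0,0,0,0,0],
  [0,0,0,0,0,0],
], gripper=0.85, force=20)

```text
clock: 2.65
position: [0.4706, 0.3744, 0.1003]
ee_rot: [-2.318, -2.12, 0.002]
force: [0.1, -0.2, -0.4]
width: 0.849
gripper_force: 0.0
```

>>> step_arm([
  [2.8,-2.7,-12,0,0,-0.008],
  [0,0,-15,0,0,0],
  [0,0,-15,0,0,0],
  [0,0,-12,0,0,0],
  [0,0,-9,0,0,0],
  [0,0,-6,0,0,0],
  [0,0,-3,0,0,0],
  [0,0,0,0,0,0],
  [0,0,0,0,0,0],
])

```text
clock: 3.4
position: [0.4752, 0.3709, 0.0291]
ee_rot: [2.333, 2.104, 0.001]
force: [0.3, 0.5, 0.7]
width: 0.854
gripper_force: 0.0
```

>>> step_arm([
  [-1.5,0.7,-1,0,0,0],
  [0,0,0,0,0,0],
  [0,0,0,0,0,0],
])

```text
clock: 3.65
position: [0.4734, 0.3717, 0.0281]
ee_rot: [-2.332, -2.104, -0.001]
force: [0.2, 0.3, 0.3]
width: 0.851
gripper_force: 0.0
```

>>> step_arm([
  [0,0,0,0,0,0],
  [0,0,0,0,0,0],
  [0,0,0,0,0,0],
  [0,0,0,0,0,0],
  [0,0,0,0,0,0],
  [0,0,0,0,0,0],
], gripper=0.4, force=25)

```text
clock: 4.15
position: [0.4735, 0.3714, 0.0278]
ee_rot: [2.333, 2.104, 0.0]
force: [-0.2, 0.2, 0.1]
width: 0.611
gripper_force: 25.0
```

>>> step_arm([
  [0,0,8,0,0,0],
  [0,0,20,0,0,0],
  [0,0,30,0,0,0],
  [0,0,30,0,0,0],
  [0,0,30,0,0,0],
  [3,-9,30,0,0,-0.006],
  [7,-22,30,0,0,-0.012],
  [9,-27,25,0,0,-0.016],
  [9,-27,15,0,0,-0.016],
  [9,-28,10,0,0,-0.017],
  [9,-28,4,0,0,-0.017],
  [9,-28,0,0,0,-0.017],
  [9,-28,0,0,0,-0.017],
  [9,-28,0,0,0,-0.017],
  [9,-28,0,0,0,-0.017],
  [9,-28,0,0,0,-0.016],
  [7,-20,0,0,0,-0.01],
  [2.7,-7.3,0,0,0,-0.002],
  [0,0,0,0,0,0],
  [0,0,0,0,0,0],
])

```text
clock: 5.82
position: [0.5738, 0.0637, 0.2598]
ee_rot: [-2.512, -1.885, 0.0]
force: [-0.4, 0.5, -2.0]
width: 0.607
gripper_force: 25.0
```

Run:
```python
from h import *
o=observe();print(o["position"],o["joints"].round(2),o["width"]);M=R.from_rotvec(o["ee_rot"]).as_matrix();print(M[:,1].round(3),M[:,2].round(3))
b=cams.get_image("top")[110:240,200:360];a=cams.get_image("scene")[100:270,170:330]
cv2.imwrite("pics/p1.png",np.hstack([cv2.resize(b,(492,400),interpolation=2),cv2.resize(a,(300,319),interpolation=2)[:400] if 0 else cv2.copyMakeBorder(cv2.resize(a,(300,319),interpolation=2),0,81,0,0,0)])[...,::-1])
```

```text
[0.57376169 0.06369841 0.2597659 ] [-0.65  0.36  0.63  1.68 -0.23  1.17 -0.25] 0.6067814176578915
[ 0.96  -0.279 -0.001] [-0.001  0.001 -1.   ]
```

View pics/p1.png

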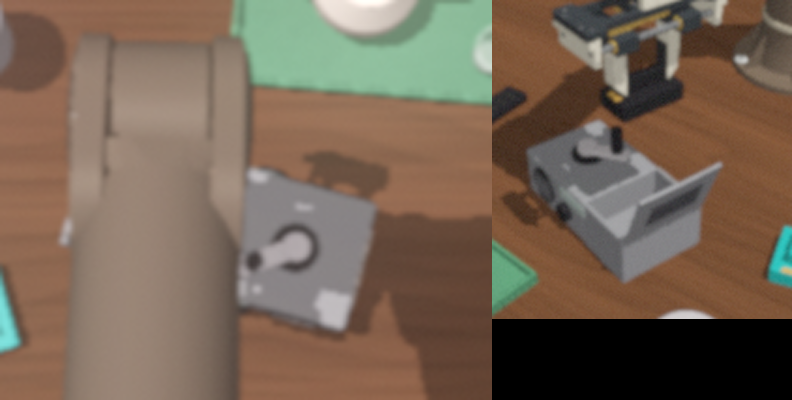

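Top view: the arm hides the bay and the crank is undisturbed at (295,247). Scene view: the pack hangs level, rib up, in the fingers at (645,85). Next I'll lower it into the bay.

>>> step_arm([
  [0.4,-0.6,-15,0,0,0],
  [0,0,-25,0,0,0],
  [0,0,-25,0,0,0],
  [0,0,-25,0,0,0],
  [0,0,-22,0,0,0],
  [0,0,-18,0,0,0],
  [0,0,-18,0,0,0],
  [0,0,-15,0,0,0],
  [0,0,-14,0,0,0],
  [0,0,-10,0,0,0],
  [0,0,-8,0,0,0],
  [0,0,-5,0,0,0],
  [0,0,-2,0,0,0],
  [0,0,0,0,0,0],
])

```text
clock: 7.08
position: [0.5746, 0.0628, 0.0577]
ee_rot: [-2.512, -1.886, -0.0]
force: [0.4, -0.5, -2.5]
width: 0.608
gripper_force: 25.0
```

>>> step_arm([
  [0,0,-2,0,0,0],
  [0,0,-1,0,0,0],
  [0,0,-1,0,0,0],
  [0,0,-0.7,0,0,0],
  [0,0,0,0,0,0],
])

```text
clock: 7.5
position: [0.5746, 0.0625, 0.0531]
ee_rot: [2.513, 1.886, 0.0]
force: [-0.1, 0.3, -2.0]
width: 0.603
gripper_force: 25.0
```

>>> step_arm([
  [0,0,-0.7,0,0,0],
  [0,0,-0.5,0,0,0],
  [0,0,0,0,0,0],
])

```text
clock: 7.75
position: [0.5746, 0.0625, 0.0527]
ee_rot: [-2.512, -1.885, -0.001]
force: [-3.8, 0.5, 9.2]
width: 0.607
gripper_force: 25.0
```

>>> step_arm([
  [0,0,0.5,0,0,0],
  [0,0,0,0,0,0],
  [0,0,0,0,0,0],
  [0,0,0,0,0,0],
], gripper=0.7)

```text
clock: 8.08
position: [0.5746, 0.0625, 0.0524]
ee_rot: [2.512, 1.886, 0.0]
force: [-0.4, -0.2, 0.4]
width: 0.699
gripper_force: 0.0
```

>>> step_arm([
  [0,0,3,0,0,0],
  [0,0,8,0,0,0],
  [0,0,15,0,0,0],
  [0,0,20,0,0,0],
  [0,0,25,0,0,0],
  [0,0,25,0,0,0],
  [0,0,30,0,0,0],
  [0,0,30,0,0,0],
  [0,0,20,0,0,0],
  [0,0,5,0,0,0],
  [0,0,0,0,0,0],
])

```text
clock: 9.0
position: [0.5755, 0.0625, 0.2355]
ee_rot: [2.512, 1.885, 0.005]
force: [0.8, -0.2, -0.4]
width: 0.703
gripper_force: 0.0
```

Run:
```python
from h import *
C=cal("wrist");b=cams.get_image("wrist");a=cams.get_image("scene")[140:260,180:310]
np.savez("w2.npz",W=C[0]["world_to_cam"],cx=C[0]["cx"],cy=C[0]["cy"],f=C[1])
cv2.imwrite("pics/w2f.png",b[...,::-1])
cv2.imwrite("pics/w2.png",np.hstack([cv2.resize(b[:,:],(400,300)),cv2.resize(a,(325,300),interpolation=2)])[...,::-1])
```

```text
(no output)
```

View pics/w2.png

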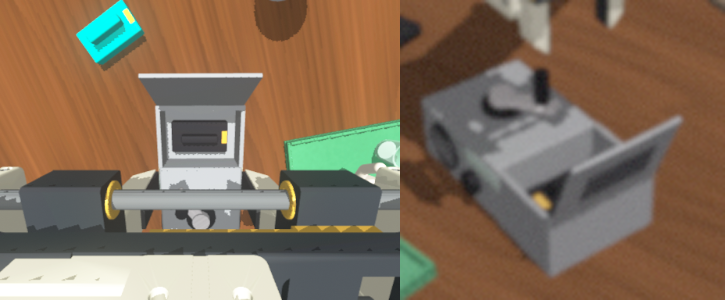

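The pack lies flat in the bay, rib up, near (200,136). The flap stands open with its free edge at (140..262,74), and the crank hub is at (202,219). Next I'll solve the flap angle, check the crank and plan the closing path.

Run:
```python
from h import *
z=np.load("w2.npz");C=(dict(world_to_cam=z["W"],cx=float(z["cx"]),cy=float(z["cy"])),float(z["f"]))
r=R.from_rotvec([0,0,-.278]);o=np.array([.5543,-.0066,0]);L=lambda p:r.apply(p)+o
H=np.array([0,.1225,.075])
for th in(1.7,1.8,1.9,2.0):
    print(th,proj(*C,L([[x,H[1]-.094*np.cos(th),.075+.094*np.sin(th)] for x in(-.063,.063)])).round(0).tolist())
print("seen (335,95),(179,95); hub px (258,280) ->",ray(*C,(258.5,280),.093), proj(*C,L([0,-.054,.093])))
p=observe()["position"];print(p)
W=[(.075,.150),(.075,.062),(.03,.064),(0,.068)]
f=.0095
prev=p
pts=[H+[0,y+f,z] for y,z in W]
for th in np.arange(1.5,-.01,-.15): pts.append(H+[0,-.07*np.cos(th)+.005*np.sin(th)+f,.07*np.sin(th)+.005*np.cos(th)])
for q in pts:
    q=L(q);print((q*1000).round(1),((q-prev)*1000).round(1));prev=q
```

```text
1.7 [[175.0, 127.0], [334.0, 126.0]]
1.8 [[174.0, 115.0], [334.0, 114.0]]
1.9 [[174.0, 103.0], [334.0, 102.0]]
2.0 [[175.0, 92.0], [333.0, 91.0]]
seen (335,95),(179,95); hub px (258,280) -> [ 0.54434569 -0.05486283  0.093     ] [[255.50813046 283.55296662]]
[0.57401665 0.06261184 0.23281142]
[611.1 192.5 225. ] [ 37.1 129.8  -7.8]
[611.1 192.5 137. ] [  0.   0. -88.]
[598.8 149.2 139. ] [-12.3 -43.3   2. ]
[590.5 120.3 143. ] [ -8.2 -28.8   4. ]
[590.5 120.4 145.2] [0.  0.  2.2]
[587.7 110.3 144.4] [ -2.9 -10.1  -0.8]
[584.8 100.4 142.1] [-2.8 -9.9 -2.3]
[582.2  91.  138.2] [-2.7 -9.4 -3.8]
[579.7  82.3 132.9] [-2.5 -8.8 -5.3]
[577.4  74.4 126.4] [-2.3 -7.9 -6.6]
[575.4  67.5 118.7] [-2.  -6.9 -7.7]
[573.8  61.8 109.9] [-1.6 -5.7 -8.7]
[572.6  57.4 100.5] [-1.2 -4.4 -9.5]
[571.7  54.5  90.4] [ -0.8  -3.  -10.1]
[571.3  53.   80. ] [ -0.4  -1.5 -10.4]
```

>>> step_arm([
  [6,20,0,0,0,0],
  [8,28,0,0,0,0],
  [8,28,-2,0,0,0],
  [8,28,-3,0,0,0],
  [7,26,-3,0,0,0],
  [0,0,-15,0,0,0],
  [0,0,-25,0,0,0],
  [0,0,-25,0,0,0],
  [0,0,-18,0,0,0],
  [0,0,-5,0,0,0],
  [0,0,0,0,0,0],
], gripper=0)

```text
clock: 10.02
position: [0.6098, 0.192, 0.1347]
ee_rot: [-2.512, -1.885, 0.008]
force: [0.3, 0.4, -0.5]
width: 0.005
gripper_force: 0.0
```

>>> step_arm([
  [-3,-10,0,0,0,0],
  [-3,-11,0,0,0,0],
  [-3,-11,1,0,0,0],
  [-3,-11,1,0,0,0],
  [-3,-10,1,0,0,0],
  [-3,-10,1,0,0,0],
  [-3,-10,2,0,0,0],
  [-3,-10,0,0,0,0],
  [-3,-10,-2,0,0,0],
  [-3,-9,-4,0,0,0],
  [-2,-9,-5,0,0,0],
  [-2,-8,-7,0,0,0],
  [-2,-7,-8,0,0,0],
  [-1,-6,-9,0,0,0],
  [-1,-4,-9,0,0,0],
  [-1,-3,-9,0,0,0],
  [0,-1,-6,0,0,0],
  [0,0,-2,0,0,0],
  [0,0,0,0,0,0],
])

```text
clock: 11.6
position: [0.5722, 0.0526, 0.0815]
ee_rot: [-2.512, -1.886, 0.002]
force: [0.5, 0.0, -0.1]
width: 0.006
gripper_force: 0.0
```

>>> step_arm([
  [0,0,-1,0,0,0],
  [0,0,-1,0,0,0],
  [0,0,-0.5,0,0,0],
  [0,0,0,0,0,0],
])

```text
clock: 11.93
position: [0.5729, 0.0528, 0.0804]
ee_rot: [2.512, 1.886, 0.001]
force: [0.4, 0.4, 2.3]
width: 0.004
gripper_force: 1.3
```

>>> step_arm([
  [0,0,-0.5,0,0,0],
  [0,0,-0.5,0,0,0],
  [0,0,-0.5,0,0,0],
  [0,0,0,0,0,0],
])

```text
clock: 12.27
position: [0.573, 0.0528, 0.08]
ee_rot: [-2.512, -1.886, -0.003]
force: [-5.6, 0.1, 19.1]
width: 0.01
gripper_force: 9.2
```

The contact is stiff at z = 0.080, the thickness of a shut flap, so the flap is shut. I'll lift and check it together with the crank.

>>> step_arm([
  [0,0,5,0,0,0],
  [0,0,20,0,0,0],
  [0,0,30,0,0,0],
  [0,0,35,0,0,0],
  [2,5,35,0,0,0],
  [3,10,20,0,0,0],
  [0,0,5,0,0,0],
  [0,0,0,0,0,0],
])

```text
clock: 12.93
position: [0.5785, 0.0682, 0.2299]
ee_rot: [2.51, 1.887, 0.005]
force: [-0.5, 0.5, 0.2]
width: 0.005
gripper_force: 0.0
```

Run:
```python
from h import *
C=cal("wrist");b=cams.get_image("wrist");a=cams.get_image("scene")[140:260,180:310]
np.savez("w3.npz",W=C[0]["world_to_cam"],cx=C[0]["cx"],cy=C[0]["cy"],f=C[1])
cv2.imwrite("pics/w3.png",np.hstack([cv2.resize(b[100:310,160:360],(400,420),interpolation=2),cv2.resize(a,(400,420),interpolation=2)])[...,::-1])
o=observe();print(o["position"],o["joints"].round(2))
print(proj(*C,[[.541,-.0575,.093],[.525,-.0175,.131],[.525,-.0175,.091]]))
```

```text
[0.57679112 0.06726806 0.2273531 ] [-0.64  0.4   0.61  1.72 -0.25  1.11 -0.24]
[[255.33145165 289.79795036]
 [230.01614226 282.77192243]
 [232.92892693 263.60505116]]
```

View pics/w3.png

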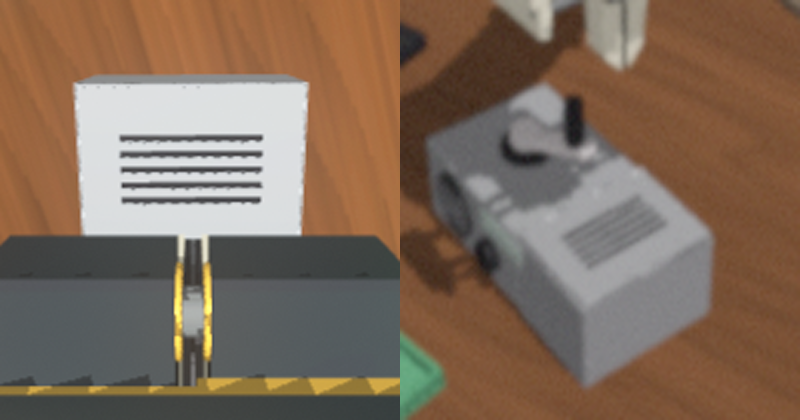

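The wrist view shows the flap flush on the rim. The scene view shows the crank post at (573,120), undisturbed. Now I'll push the post round with shut fingers on the grip's own circle, starting behind it.

>>> step_arm([
  [-7,-10,0,0,0,0],
  [-14,-20,0,0,0,0],
  [-14,-21,0,0,0,0],
  [-14,-21,0,0,0,0],
  [-14,-20,-5,0,0,0],
  [-12,-16,-15,0,0,0],
  [-5,-6,-25,0,0,0],
  [0,0,-25,0,0,0],
  [0,0,-25,0,0,0],
  [0,0,-15,0,0,0],
  [0,0,-10,0,0,0],
  [0,0,-6,0,0,0],
  [0,0,0,0,0,0],
  [0,0,0,0,0,0],
])

```text
clock: 14.2
position: [0.4974, -0.0469, 0.1025]
ee_rot: [2.513, 1.885, -0.0]
force: [-0.2, -0.1, -0.4]
width: 0.003
gripper_force: 0.0
```

Run:
```python
from h import *
o=observe();print(o["position"],o["joints"].round(2))
A=np.array([.541,-.0575]);a0=2.89;p=o["position"][:2]
for k in range(25):
    q=A+.045*np.array([np.cos(a0-k*np.pi/12),np.sin(a0-k*np.pi/12)]);print(k,((q-p)*1000).round(1));p=q
```

```text
[ 0.49742902 -0.04693651  0.10251288] [-0.45  0.42  0.58  2.05 -0.33  0.76  0.05]
0 [-0.   0.6]
1 [ 4.4 10.9]
2 [7.1 9.4]
3 [9.2 7.2]
4 [10.8  4.6]
5 [11.6  1.7]
6 [11.7 -1.4]
7 [10.9 -4.4]
8 [ 9.4 -7.1]
9 [ 7.2 -9.2]
10 [  4.6 -10.8]
11 [  1.7 -11.6]
12 [ -1.4 -11.7]
13 [ -4.4 -10.9]
14 [-7.1 -9.4]
15 [-9.2 -7.2]
16 [-10.8  -4.6]
17 [-11.6  -1.7]
18 [-11.7   1.4]
19 [-10.9   4.4]
20 [-9.4  7.1]
21 [-7.2  9.2]
22 [-4.6 10.8]
23 [-1.7 11.6]
24 [ 1.4 11.7]
```

>>> step_arm([
  [4.4,10.9,0,0,0,0],
  [7.1,9.4,0,0,0,0],
  [9.2,7.2,0,0,0,0],
  [10.8,4.6,0,0,0,0],
  [11.6,1.7,0,0,0,0],
  [11.7,-1.4,0,0,0,0],
])

```text
clock: 14.7
position: [0.5514, -0.0139, 0.1022]
ee_rot: [-2.512, -1.884, 0.004]
force: [-7.2, -1.6, -0.4]
width: 0.007
gripper_force: 3.3
```

>>> step_arm([
  [10.9,-4.4,0,0,0,0],
  [9.4,-7.1,0,0,0,0],
  [7.2,-9.2,0,0,0,0],
  [4.6,-10.8,0,0,0,0],
  [1.7,-11.6,0,0,0,0],
  [-1.4,-11.7,0,0,0,0],
])

```text
clock: 15.2
position: [0.5848, -0.0692, 0.1023]
ee_rot: [-2.511, -1.886, -0.0]
force: [-3.7, 6.9, 0.6]
width: 0.006
gripper_force: 2.9
```

Run:
```python
from h import *
a=cams.get_image("scene")[140:260,180:310];b=cams.get_image("top")[150:240,230:350]
cv2.imwrite("pics/c1.png",np.hstack([cv2.resize(a,(390,360),interpolation=2),cv2.resize(b,(390,360),interpolation=2)])[...,::-1])
```

```text
(no output)
```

The force opposes the motion, so the post is being pushed. I'll carry on.

>>> step_arm([
  [-4.4,-10.9,0,0,0,0],
  [-7.1,-9.4,0,0,0,0],
  [-9.2,-7.2,0,0,0,0],
  [-10.8,-4.6,0,0,0,0],
  [-11.6,-1.7,0,0,0,0],
  [-11.7,1.4,0,0,0,0],
  [-10.9,4.4,0,0,0,0],
  [-9.4,7.1,0,0,0,0],
  [-7.2,9.2,0,0,0,0],
  [-4.6,10.8,0,0,0,0],
  [-1.7,11.6,0,0,0,0],
  [1.4,11.7,0,0,0,0],
])

```text
clock: 16.3
position: [0.4968, -0.0467, 0.1026]
ee_rot: [2.513, 1.884, -0.0]
force: [-0.5, 0.0, 0.2]
width: 0.005
gripper_force: 0.0
```

>>> step_arm([
  [4.4,10.9,0,0,0,0],
  [7.1,9.4,0,0,0,0],
  [9.2,7.2,0,0,0,0],
  [10.8,4.6,0,0,0,0],
  [11.6,1.7,0,0,0,0],
  [11.7,-1.4,0,0,0,0],
  [10.9,-4.4,0,0,0,0],
  [9.4,-7.1,0,0,0,0],
  [7.2,-9.2,0,0,0,0],
  [4.6,-10.8,0,0,0,0],
  [1.7,-11.6,0,0,0,0],
  [-1.4,-11.7,0,0,0,0],
])

```text
clock: 17.3
position: [0.5849, -0.0708, 0.1022]
ee_rot: [2.513, 1.884, -0.0]
force: [0.1, -0.2, 0.3]
width: 0.003
gripper_force: 0.0
```

```bash
python3 -c "
from h import *
o=observe();print(o['position'],o['joints'].round(2))"
```

```text
[ 0.5849392  -0.07075254  0.10223884] [-0.35  0.55  0.55  1.84 -0.37  0.86  0.09]
```

Zero force at these points means the post has either coasted ahead or been lost. I'll locate it by sampling darkness round the circle.

```bash
cat > post.py <<'E'
from h import *
S=cal("scene");A=np.array([.541,-.0575])
def prof(img,off=(0,0)):
    g=cv2.GaussianBlur(cv2.cvtColor(img,cv2.COLOR_RGB2GRAY),(3,3),0).astype(float);r=[]
    for a in np.arange(0,6.28,.2618):
        P=[[*(A+.045*np.array([np.cos(a),np.sin(a)])),z] for z in(.100,.108,.116,.124)]
        r.append(np.mean([g[int(round(v)),int(round(u))] for u,v in proj(*S,P)]))
    return np.array(r)
def show(img):
    r=prof(img);print({int(15*k):int(v) for k,v in enumerate(r)})
E
python3 - <<'E'
from post import *
a=cv2.imread("pics/s0.png")[...,::-1].copy();show(a);
b=cams.get_image("scene");show(b);cv2.imwrite("pics/c2.png",cv2.resize(b[140:260,170:320],(750,600),interpolation=2)[...,::-1])
E
```

```text
{0: 163, 15: 109, 30: 118, 45: 138, 60: 160, 75: 168, 90: 93, 105: 38, 120: 42, 135: 54, 150: 66, 165: 82, 180: 105, 195: 116, 210: 108, 225: 97, 240: 93, 255: 91, 270: 92, 285: 95, 300: 106, 315: 123, 330: 144, 345: 163}
{0: 142, 15: 105, 30: 116, 45: 137, 60: 92, 75: 145, 90: 164, 105: 155, 120: 133, 135: 116, 150: 105, 165: 103, 180: 105, 195: 115, 210: 75, 225: 45, 240: 76, 255: 115, 270: 96, 285: 102, 300: 135, 315: 156, 330: 164, 345: 160}
```

View pics/c2.png

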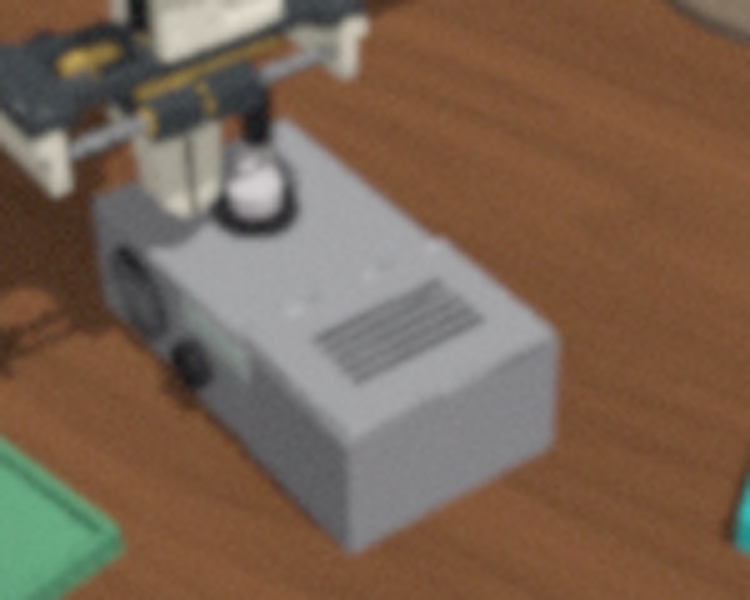

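The picture shows the flap shut, the post at about (257,120), which is 225°, and the fingers at 343°. I can't tell whether the post coasted or slipped past. I'll go on in tracked steps and count only verified angle.

>>> step_arm([
  [-4.4,-10.9,0,0,0,0],
  [-7.1,-9.4,0,0,0,0],
  [-9.2,-7.2,0,0,0,0],
  [-10.8,-4.6,0,0,0,0],
])

```text
clock: 17.68
position: [0.5519, -0.1023, 0.1024]
ee_rot: [2.513, 1.884, -0.0]
force: [-0.3, 0.1, 0.1]
width: -0.002
gripper_force: 0.0
```

>>> step_arm([
  [-5.8,-0.8,0,0,0,0],
  [-5.8,-0.9,0,0,0,0],
  [-5.9,0.7,0,0,0,0],
  [-5.8,0.7,0,0,0,0],
])

```text
clock: 18.02
position: [0.5297, -0.1006, 0.1025]
ee_rot: [2.512, 1.887, 0.001]
force: [6.1, 2.4, -1.9]
width: 0.006
gripper_force: 2.9
```

Run:
```python
from post import *
show(cams.get_image("scene"));print(observe()["position"])
```

```text
{0: 160, 15: 108, 30: 118, 45: 138, 60: 97, 75: 149, 90: 163, 105: 155, 120: 133, 135: 116, 150: 105, 165: 103, 180: 105, 195: 114, 210: 71, 225: 89, 240: 159, 255: 171, 270: 130, 285: 92, 300: 89, 315: 102, 330: 121, 345: 147}
[ 0.52926242 -0.10039356  0.10249462]
```

>>> step_arm([
  [-5.5,2.2,0,0,0,0],
  [-5.4,2.2,0,0,0,0],
  [-4.7,3.5,0,0,0,0],
  [-4.7,3.6,0,0,0,0],
])

```text
clock: 18.4
position: [0.5111, -0.0898, 0.1029]
ee_rot: [2.51, 1.885, 0.003]
force: [2.0, -2.2, 0.1]
width: 0.003
gripper_force: 1.3
```

Run:
```python
from post import *
show(cams.get_image("scene"));print(observe()["position"])
```

```text
{0: 160, 15: 108, 30: 118, 45: 137, 60: 105, 75: 147, 90: 163, 105: 154, 120: 134, 135: 118, 150: 113, 165: 127, 180: 57, 195: 44, 210: 156, 225: 166, 240: 135, 255: 98, 270: 86, 285: 74, 300: 73, 315: 90, 330: 119, 345: 147}
[ 0.50931827 -0.0890325   0.10252879]
```

>>> step_arm([
  [-3.6,4.6,0,0,0,0],
  [-3.6,4.6,0,0,0,0],
  [-2.3,5.4,0,0,0,0],
  [-2.3,5.4,0,0,0,0],
])

```text
clock: 18.78
position: [0.4974, -0.0695, 0.1022]
ee_rot: [2.513, 1.885, -0.001]
force: [1.0, -3.3, 0.2]
width: 0.007
gripper_force: 1.4
```

Run:
```python
from post import *
show(cams.get_image("scene"));print(observe()["position"])
```

```text
{0: 153, 15: 108, 30: 116, 45: 137, 60: 119, 75: 157, 90: 164, 105: 148, 120: 145, 135: 129, 150: 78, 165: 37, 180: 65, 195: 168, 210: 145, 225: 99, 240: 92, 255: 85, 270: 74, 285: 59, 300: 68, 315: 88, 330: 112, 345: 141}
[ 0.49697003 -0.06812606  0.1021034 ]
```

>>> step_arm([
  [-0.8,5.8,0,0,0,0],
  [-0.9,5.8,0,0,0,0],
  [0.7,5.9,0,0,0,0],
  [0.7,5.8,0,0,0,0],
])

```text
clock: 19.17
position: [0.498, -0.0464, 0.1025]
ee_rot: [2.512, 1.885, 0.001]
force: [1.9, -5.9, -0.4]
width: 0.007
gripper_force: 2.4
```

Run:
```python
from post import *
show(cams.get_image("scene"));print(observe()["position"])
```

```text
{0: 130, 15: 94, 30: 118, 45: 137, 60: 138, 75: 170, 90: 147, 105: 88, 120: 53, 135: 37, 150: 44, 165: 108, 180: 154, 195: 136, 210: 96, 225: 95, 240: 148, 255: 108, 270: 67, 285: 63, 300: 83, 315: 106, 330: 123, 345: 136}
[ 0.49824782 -0.04501151  0.10241286]
```

Slow pushing keeps contact, with the post about 30° ahead of the fingers. I'll do two full slow laps from here and check along the way.

>>> step_arm([
  [2.2,5.4,0,0,0,0],
  [2.2,5.5,0,0,0,0],
  [3.5,4.7,0,0,0,0],
  [3.6,4.7,0,0,0,0],
  [4.6,3.6,0,0,0,0],
  [4.6,3.6,0,0,0,0],
  [5.4,2.3,0,0,0,0],
  [5.4,2.3,0,0,0,0],
  [5.8,0.8,0,0,0,0],
  [5.8,0.9,0,0,0,0],
  [5.9,-0.7,0,0,0,0],
  [5.8,-0.7,0,0,0,0],
])

```text
clock: 20.22
position: [0.5429, -0.0315, 0.1016]
ee_rot: [2.526, 1.862, -0.034]
force: [-38.6, -54.8, 28.4]
width: 0.004
gripper_force: 34.0
```

Run:
```python
from post import *
show(cams.get_image("scene"));print(observe()["position"])
```

```text
{0: 104, 15: 69, 30: 90, 45: 61, 60: 56, 75: 131, 90: 158, 105: 136, 120: 115, 135: 108, 150: 119, 165: 131, 180: 95, 195: 75, 210: 96, 225: 98, 240: 110, 255: 85, 270: 94, 285: 155, 300: 172, 315: 161, 330: 146, 345: 137}
[ 0.54332465 -0.03189995  0.10162969]
```

>>> step_arm([
  [5.5,-2.2,0,0,0,0],
  [5.4,-2.2,0,0,0,0],
  [4.7,-3.5,0,0,0,0],
  [4.7,-3.6,0,0,0,0],
  [3.6,-4.6,0,0,0,0],
  [3.6,-4.6,0,0,0,0],
  [2.3,-5.4,0,0,0,0],
  [2.3,-5.4,0,0,0,0],
  [0.9,-5.8,0,0,0,0],
  [0.8,-5.8,0,0,0,0],
  [-0.7,-5.9,0,0,0,0],
  [-0.7,-5.8,0,0,0,0],
])

```text
clock: 21.27
position: [0.5601, -0.0672, 0.0997]
ee_rot: [-2.487, -1.859, 0.045]
force: [-86.2, 14.6, 73.9]
width: 0.004
gripper_force: 47.1
```

Run:
```python
from post import *
show(cams.get_image("scene"));print(observe()["position"])
```

```text
{0: 54, 15: 184, 30: 166, 45: 138, 60: 100, 75: 149, 90: 159, 105: 149, 120: 131, 135: 114, 150: 99, 165: 95, 180: 96, 195: 96, 210: 85, 225: 120, 240: 95, 255: 96, 270: 116, 285: 124, 300: 96, 315: 77, 330: 66, 345: 35}
[ 0.55995375 -0.06754719  0.09973657]
```

Large force: the fingers have slipped inside the post and are wedged against it. I'll relieve it inward and lift out.

>>> step_arm([
  [-8,0,0,0,0,0],
  [-8,0,0,0,0,0],
  [-6,0,0,0,0,0],
  [0,0,0,0,0,0],
])

```text
clock: 21.65
position: [0.5579, -0.0672, 0.1009]
ee_rot: [-2.507, -1.882, 0.008]
force: [-11.5, -0.3, -2.8]
width: 0.007
gripper_force: 5.3
```

>>> step_arm([
  [-4,0,0,0,0,0],
  [0,0,5,0,0,0],
  [0,0,15,0,0,0],
  [0,0,20,0,0,0],
  [0,0,20,0,0,0],
  [0,0,0,0,0,0],
  [0,0,0,0,0,0],
])

```text
clock: 22.23
position: [0.5603, -0.0685, 0.1638]
ee_rot: [2.511, 1.886, 0.005]
force: [0.3, -0.7, -0.0]
width: 0.006
gripper_force: 0.0
```

Run:
```python
from post import *
b=cams.get_image("scene");show(b);cv2.imwrite("pics/c3.png",b[...,::-1]);o=observe();print(o["position"],o["joints"].round(2),o["force"])
# finer: dark-blob fit of post in scene around circle
g=cv2.cvtColor(b,cv2.COLOR_RGB2GRAY)
ys,xs=np.where(g[150:230,190:260]<50);print(len(xs),np.c_[xs+190,ys+150][:60].tolist())
```

```text
{0: 59, 15: 178, 30: 170, 45: 138, 60: 100, 75: 149, 90: 163, 105: 155, 120: 133, 135: 116, 150: 105, 165: 103, 180: 104, 195: 101, 210: 95, 225: 93, 240: 100, 255: 96, 270: 89, 285: 80, 300: 76, 315: 70, 330: 61, 345: 38}
[ 0.55946892 -0.06838067  0.16272029] [-0.4   0.44  0.6   1.84 -0.3   0.95  0.04] [-0.26345838  0.26852131  0.64927811]
102 [[206, 172], [207, 172], [205, 173], [206, 173], [207, 173], [208, 173], [205, 174], [206, 174], [207, 174], [208, 174], [205, 175], [206, 175], [207, 175], [208, 175], [205, 176], [206, 176], [207, 176], [208, 176], [205, 177], [206, 177], [207, 177], [208, 177], [205, 178], [206, 178], [207, 178], [208, 178], [206, 179], [207, 179], [208, 179], [209, 179], [206, 180], [207, 180], [208, 180], [206, 181], [207, 181], [208, 181], [207, 182], [208, 182], [206, 183], [207, 183], [208, 183], [226, 183], [207, 184], [208, 184], [225, 184], [221, 185], [222, 185], [223, 185], [194, 190], [194, 191], [195, 191], [196, 191], [195, 192], [196, 192], [196, 193], [197, 193], [197, 194], [198, 194], [206, 209], [207, 209]]
```

Run:
```python
from h import *
from scipy.optimize import least_squares, minimize
S=cal("scene")
def g(n):return cv2.GaussianBlur(cv2.imread(n,0),(3,3),0).astype(np.float32)
def find(img,x0):
    # post silhouette: dark inside strip, bright beside it
    def cost(xy):
        t=[proj(*S,[[*xy,z] for z in np.linspace(.096,.127,8)])]
        s=lambda dx:cv2.remap(img,(t[0][:,0]+dx).astype(np.float32)[None],t[0][:,1].astype(np.float32)[None],1).mean()
        top=proj(*S,[[*xy,.139]])[0];bot=proj(*S,[[*xy,.083]])[0]
        e=lambda p:float(cv2.remap(img,np.float32([[p[0]]]),np.float32([[p[1]]]),1)[0,0])
        return 2*s(0)+s(1)+s(-1)-s(5)-s(-5)-.5*e(top)-.5*e(bot)
    G=[(cost((x0[0]+a,x0[1]+b)),x0[0]+a,x0[1]+b) for a in np.arange(-.02,.0201,.002) for b in np.arange(-.02,.0201,.002)]
    return min(G)
i0=g("pics/s0.png");i3=g("pics/c3.png");A=np.array([.541,-.0575])
p0=find(i0,(.525,-.0172));p3=find(i3,A+.045*np.array([np.cos(-.21),np.sin(-.21)]))
print(p0,p3, ray(*S,(206.5,171.5),.131),ray(*S,(207.3,185),.091), "c2",ray(*S,(221.3,168),.091))
c=cv2.imread("pics/c1.png",0)[:, :390];c=cv2.resize(c,(130,120),interpolation=cv2.INTER_AREA);f=np.full((384,512),200,np.uint8);f[140:260,180:310]=c
import post;post.show(cv2.cvtColor(f,cv2.COLOR_GRAY2RGB))
```

```text
(np.float32(-230.3479), np.float64(0.527), np.float64(-0.015200000000000019)) (np.float32(-229.83508), np.float64(0.5870113911625867), np.float64(-0.06288069549307451)) [ 0.58306984 -0.06752972  0.131     ] [ 0.58727748 -0.06468055  0.091     ] c2 [ 0.50625933 -0.0858746   0.091     ]
{0: 143, 15: 152, 30: 134, 45: 138, 60: 95, 75: 141, 90: 163, 105: 155, 120: 133, 135: 116, 150: 105, 165: 102, 180: 104, 195: 116, 210: 105, 225: 77, 240: 77, 255: 109, 270: 90, 285: 101, 300: 132, 315: 154, 330: 164, 345: 170}
```

The axis is about (0.542, -0.058). The post is now at about (0.586, -0.065), at angle -0.16 rad. The verified minimum so far is about 480°. I'll take a proper grasp with the closing line tangential, turn the tool with the crank and regrasp once.

>>> step_arm([
  [2,0.3,0,0,0,0.12],
  [2,0.3,0,0,0,0.12],
  [2,0.3,0,0,0,0.12],
  [2,0.3,0,0,0,0.12],
  [2,0.3,0,0,0,0.12],
  [2,0.3,0,0,0,0.12],
  [2,0.2,0,0,0,0.12],
  [2,0.2,0,0,0,0.12],
  [2,0.2,0,0,0,0.12],
  [2,0.2,0,0,0,0.12],
  [2,0.2,0,0,0,0.12],
  [2,0.2,0,0,0,0.12],
  [1.5,0.2,0,0,0,0.12],
  [1.2,0,0,0,0,0.12],
  [0,0,0,0,0,0],
  [0,0,0,0,0,0],
], gripper=0.5)

```text
clock: 23.62
position: [0.5851, -0.0656, 0.1615]
ee_rot: [-0.279, -3.128, -0.001]
force: [-0.5, 0.3, 0.4]
width: 0.498
gripper_force: 0.0
```

Run:
```python
from h import *
o=observe();M=R.from_rotvec(o["ee_rot"]).as_matrix();print(o["position"],o["joints"].round(2),np.arctan2(M[1,1],M[0,1]),M[:,2].round(3))
A=np.array([.542,-.058]);a0=-.16
for k in range(33):
    d=A+.045*np.array([np.cos(a0-.12*k),np.sin(a0-.12*k)])
    if k: print(k,((d-p)*1000).round(1).tolist(),end=" ")
    p=d
```

```text
[ 0.58507415 -0.06556195  0.1614857 ] [-0.1   0.44  0.16  1.75 -0.09  0.96  1.5 ] 1.3931720175573754 [-0.001  0.001 -1.   ]
1 [-1.2, -5.3] 2 [-1.8, -5.1] 3 [-2.4, -4.8] 4 [-3.0, -4.5] 5 [-3.5, -4.1] 6 [-3.9, -3.7] 7 [-4.4, -3.2] 8 [-4.7, -2.6] 9 [-5.0, -2.1] 10 [-5.2, -1.4] 11 [-5.3, -0.8] 12 [-5.4, -0.2] 13 [-5.4, 0.5] 14 [-5.3, 1.1] 15 [-5.1, 1.7] 16 [-4.9, 2.3] 17 [-4.5, 2.9] 18 [-4.2, 3.4] 19 [-3.7, 3.9] 20 [-3.2, 4.3] 21 [-2.7, 4.7] 22 [-2.1, 5.0] 23 [-1.5, 5.2] 24 [-0.9, 5.3] 25 [-0.2, 5.4] 26 [0.4, 5.4] 27 [1.1, 5.3] 28 [1.7, 5.1] 29 [2.3, 4.9] 30 [2.9, 4.6] 31 [3.4, 4.2] 32 [3.9, 3.8]
```

>>> step_arm([
  [0.5,0.3,-10,0,0,0],
  [0,0,-14,0,0,0],
  [0,0,-14,0,0,0],
  [0,0,-12,0,0,0],
  [0,0,-8,0,0,0],
  [0,0,-5,0,0,0],
  [0,0,0,0,0,0],
])

```text
clock: 24.2
position: [0.5852, -0.0652, 0.098]
ee_rot: [-0.274, -3.128, 0.0]
force: [-0.2, -0.3, -0.6]
width: 0.5
gripper_force: 0.0
```

>>> step_arm([
  [0,0,0,0,0,0],
  [0,0,0,0,0,0],
  [0,0,0,0,0,0],
  [0,0,0,0,0,0],
  [0,0,0,0,0,0],
  [0,0,0,0,0,0],
], gripper=0, force=12)

```text
clock: 24.7
position: [0.5863, -0.0653, 0.0998]
ee_rot: [0.273, 3.129, 0.0]
force: [0.9, 0.7, 2.6]
width: 0.192
gripper_force: 12.0
```

The width is 17.7 mm, so the post is held. Turning now.

>>> step_arm([
  [-1.2,-5.3,0,0,0,-0.12],
  [-1.8,-5.1,0,0,0,-0.12],
  [-2.4,-4.8,0,0,0,-0.12],
  [-3.0,-4.5,0,0,0,-0.12],
  [-3.5,-4.1,0,0,0,-0.12],
  [-3.9,-3.7,0,0,0,-0.12],
])

```text
clock: 25.2
position: [0.5714, -0.0934, 0.0999]
ee_rot: [1.365, 2.826, 0.001]
force: [4.3, -0.6, -1.1]
width: 0.19
gripper_force: 12.0
```

>>> step_arm([
  [-4.4,-3.2,0,0,0,-0.12],
  [-4.7,-2.6,0,0,0,-0.12],
  [-5.0,-2.1,0,0,0,-0.12],
  [-5.2,-1.4,0,0,0,-0.12],
  [-5.3,-0.8,0,0,0,-0.12],
  [-5.4,-0.2,0,0,0,-0.12],
])

```text
clock: 25.7
position: [0.5413, -0.1047, 0.0999]
ee_rot: [2.274, 2.163, 0.002]
force: [4.5, -4.0, -2.9]
width: 0.191
gripper_force: 12.0
```

Run:
```python
from h import *
o=observe();M=R.from_rotvec(o["ee_rot"]).as_matrix();print(o["position"],o["joints"].round(2),np.arctan2(M[1,1],M[0,1]),o["force"])
q=o["position"][:2]-[.542,-.058];print(np.hypot(*q),np.arctan2(q[1],q[0]))
```

```text
[ 0.54132512 -0.10468704  0.09992725] [-0.3   0.5   0.55  1.93 -0.35  0.8   0.39] -0.0499173436924355 [ 4.52497567 -3.95972479 -2.88257455]
0.046691919475998045 -1.5852506449763188
```

>>> step_arm([
  [-5.4,0.5,0,0,0,-0.12],
  [-5.3,1.1,0,0,0,-0.12],
  [-5.1,1.7,0,0,0,-0.12],
  [-4.9,2.3,0,0,0,-0.12],
  [-4.5,2.9,0,0,0,-0.12],
  [-4.2,3.4,0,0,0,-0.12],
  [-3.7,3.9,0,0,0,-0.12],
  [-3.2,4.3,0,0,0,-0.12],
  [-2.7,4.7,0,0,0,-0.12],
])

```text
clock: 26.45
position: [0.5013, -0.0803, 0.0999]
ee_rot: [3.063, 0.685, 0.002]
force: [0.2, -5.6, -1.8]
width: 0.194
gripper_force: 12.0
```

>>> step_arm([
  [-2.1,5.0,0,0,0,-0.12],
  [-1.5,5.2,0,0,0,-0.12],
  [-0.9,5.3,0,0,0,-0.12],
  [-0.2,5.4,0,0,0,-0.12],
  [0.4,5.4,0,0,0,-0.12],
  [1.1,5.3,0,0,0,-0.12],
  [1.7,5.1,0,0,0,-0.12],
  [2.3,4.9,0,0,0,-0.12],
  [2.9,4.6,0,0,0,-0.12],
])

```text
clock: 27.2
position: [0.5044, -0.0333, 0.0997]
ee_rot: [2.981, -0.987, 0.001]
force: [-4.0, -4.7, 3.4]
width: 0.195
gripper_force: 12.0
```

```bash
cat > st.py <<'E'
from h import *
o=observe();M=R.from_rotvec(o["ee_rot"]).as_matrix();print(o["position"],o["joints"].round(2),np.arctan2(M[1,1],M[0,1]),o["force"].round(1),o["width"])
q=o["position"][:2]-[.542,-.058];print(np.hypot(*q),np.arctan2(q[1],q[0]))
E
python3 st.py
```

```text
[ 0.50441318 -0.03328564  0.0997441 ] [-0.82  0.68  1.19  2.07 -0.79  0.96 -1.41] -2.21029049639945 [-4.  -4.7  3.4] 0.1950228954880103
0.04498409715039457 2.5599440612227804
```

Good so far. j3 is at 1.19, near its limit, so I'll regrasp here: open, lift, turn the tool back by half a turn, and take the post again.

>>> step_arm([
  [0,0,0,0,0,0],
  [0,0,0,0,0,0],
  [0,0,0,0,0,0],
  [0,0,15,0,0,0],
  [0,0,20,0,0,0],
  [0,0,20,0,0,0],
  [0,0,5,0,0,0],
], gripper=0.45)

```text
clock: 27.78
position: [0.5059, -0.033, 0.1618]
ee_rot: [-2.986, 0.973, -0.004]
force: [0.4, 0.1, 0.7]
width: 0.45
gripper_force: 0.0
```

>>> step_arm([
  [0,0,0,0,0,0.1],
  [0,0,0,0,0,0.12],
  [0,0,0,0,0,0.12],
  [0,0,0,0,0,0.12],
  [0,0,0,0,0,0.12],
  [0,0,0,0,0,0.12],
  [0,0,0,0,0,0.12],
  [0,0,0,0,0,0.12],
  [0,0,0,0,0,0.12],
  [0,0,0,0,0,0.12],
  [0,0,0,0,0,0.12],
  [0,0,0,0,0,0.12],
  [0,0,0,0,0,0.12],
  [0,0,0,0,0,0.12],
])

```text
clock: 28.95
position: [0.5046, -0.032, 0.1593]
ee_rot: [-2.729, -1.555, -0.001]
force: [-0.5, -0.1, 0.6]
width: 0.453
gripper_force: 0.0
```

>>> step_arm([
  [0,0,0,0,0,0.12],
  [0,0,0,0,0,0.12],
  [0,0,0,0,0,0.12],
  [0,0,0,0,0,0.12],
  [0,0,0,0,0,0.12],
  [0,0,0,0,0,0.12],
  [0,0,0,0,0,0.12],
  [0,0,0,0,0,0.12],
  [0,0,0,0,0,0.12],
  [0,0,0,0,0,0.12],
  [0,0,0,0,0,0.12],
  [0,0,0,0,0,0.12],
  [0,0,0,0,0,0.06],
  [0,0,0,0,0,0],
])

```text
clock: 30.12
position: [0.5046, -0.0322, 0.1594]
ee_rot: [0.942, 2.997, 0.001]
force: [-0.5, -0.7, 0.2]
width: 0.452
gripper_force: 0.0
```

```bash
python3 st.py
python3 - <<'E'
from post import *
show(cams.get_image("scene"))
A=np.array([.542,-.058]);a0=2.56
for k in range(29):
    d=A+.045*np.array([np.cos(a0-.12*k),np.sin(a0-.12*k)])
    if k: print(k,((d-p)*1000).round(1).tolist(),end=" ")
    p=d
E
```

```text
[ 0.50463107 -0.03223558  0.15940621] [-0.35  0.32  0.4   1.97 -0.16  0.88  1.09] 0.9616378434265219 [-0.5 -0.7  0.2] 0.4517764692721459
0.045389893236531656 2.53797497485507
{0: 140, 15: 70, 30: 89, 45: 98, 60: 94, 75: 118, 90: 115, 105: 76, 120: 53, 135: 35, 150: 32, 165: 61, 180: 97, 195: 96, 210: 95, 225: 93, 240: 79, 255: 62, 270: 56, 285: 64, 300: 83, 315: 108, 330: 138, 345: 161}
1 [3.2, 4.3] 2 [3.7, 3.9] 3 [4.2, 3.4] 4 [4.5, 2.9] 5 [4.9, 2.3] 6 [5.1, 1.7] 7 [5.3, 1.1] 8 [5.4, 0.5] 9 [5.4, -0.2] 10 [5.3, -0.8] 11 [5.2, -1.4] 12 [5.0, -2.1] 13 [4.7, -2.6] 14 [4.4, -3.2] 15 [3.9, -3.7] 16 [3.5, -4.1] 17 [3.0, -4.5] 18 [2.4, -4.8] 19 [1.8, -5.1] 20 [1.2, -5.3] 21 [0.5, -5.4] 22 [-0.1, -5.4] 23 [-0.8, -5.3] 24 [-1.4, -5.2] 25 [-2.0, -5.0] 26 [-2.6, -4.7] 27 [-3.1, -4.4] 28 [-3.6, -4.0]
```

>>> step_arm([
  [0,-0.5,-10,0,0,0],
  [0,0,-14,0,0,0],
  [0,0,-14,0,0,0],
  [0,0,-12,0,0,0],
  [0,0,-8,0,0,0],
  [0,0,-3,0,0,0],
  [0,0,0,0,0,0],
])

```text
clock: 30.75
position: [0.5043, -0.0327, 0.0975]
ee_rot: [-0.95, -2.993, 0.001]
force: [0.2, -0.4, -0.3]
width: 0.449
gripper_force: 0.0
```

>>> step_arm([
  [0,0,0,0,0,0],
  [0,0,0,0,0,0],
  [0,0,0,0,0,0],
  [0,0,0,0,0,0],
  [0,0,0,0,0,0],
  [0,0,0,0,0,0],
], gripper=0, force=12)

```text
clock: 31.25
position: [0.5052, -0.0325, 0.0988]
ee_rot: [0.949, 2.994, 0.001]
force: [-0.5, 0.3, 3.9]
width: 0.19
gripper_force: 12.0
```

>>> step_arm([
  [3.2,4.3,0,0,0,-0.12],
  [3.7,3.9,0,0,0,-0.12],
  [4.2,3.4,0,0,0,-0.12],
  [4.5,2.9,0,0,0,-0.12],
  [4.9,2.3,0,0,0,-0.12],
  [5.1,1.7,0,0,0,-0.12],
  [5.3,1.1,0,0,0,-0.12],
  [5.4,0.5,0,0,0,-0.12],
])

```text
clock: 31.92
position: [0.5416, -0.0142, 0.0987]
ee_rot: [2.231, 2.209, -0.001]
force: [-0.4, -6.9, 2.2]
width: 0.194
gripper_force: 12.0
```

>>> step_arm([
  [5.4,-0.2,0,0,0,-0.12],
  [5.3,-0.8,0,0,0,-0.12],
  [5.2,-1.4,0,0,0,-0.12],
  [5.0,-2.1,0,0,0,-0.12],
  [4.7,-2.6,0,0,0,-0.12],
  [4.4,-3.2,0,0,0,-0.12],
  [3.9,-3.7,0,0,0,-0.12],
  [3.5,-4.1,0,0,0,-0.12],
])

```text
clock: 32.58
position: [0.578, -0.032, 0.0987]
ee_rot: [3.0, 0.93, -0.002]
force: [-6.2, -4.0, 6.1]
width: 0.197
gripper_force: 12.0
```

>>> step_arm([
  [3.0,-4.5,0,0,0,-0.12],
  [2.4,-4.8,0,0,0,-0.12],
  [1.8,-5.1,0,0,0,-0.12],
  [1.2,-5.3,0,0,0,-0.12],
  [0.5,-5.4,0,0,0,-0.12],
  [-0.1,-5.4,0,0,0,-0.12],
  [-0.8,-5.3,0,0,0,-0.12],
  [-1.4,-5.2,0,0,0,-0.12],
])

```text
clock: 33.25
position: [0.5856, -0.0721, 0.0988]
ee_rot: [3.091, -0.559, 0.002]
force: [-0.7, -0.4, 2.9]
width: 0.19
gripper_force: 12.0
```

```bash
python3 st.py
```

```text
[ 0.58560745 -0.07206037  0.09880767] [-0.65  0.77  1.12  1.86 -0.81  1.05 -1.12] -1.928384931761254 [-0.7 -0.4  2.9] 0.1904120631360879
0.04581815649343333 -0.31190618642760676
```

Gripped turning so far is 6.4 rad. The early pushing phase isn't fully certain, so two more gripped half turns will settle it within the time.

>>> step_arm([
  [0,0,0,0,0,0],
  [0,0,0,0,0,0],
  [0,0,0,0,0,0],
  [0,0,15,0,0,0],
  [0,0,20,0,0,0],
  [0,0,20,0,0,0],
  [0,0,5,0,0,0],
], gripper=0.45)

```text
clock: 33.83
position: [0.5864, -0.0724, 0.1621]
ee_rot: [-3.093, 0.548, -0.006]
force: [1.3, -0.0, 0.6]
width: 0.451
gripper_force: 0.0
```

>>> step_arm([
  [0,0,0,0,0,0.1],
  [0,0,0,0,0,0.12],
  [0,0,0,0,0,0.12],
  [0,0,0,0,0,0.12],
  [0,0,0,0,0,0.12],
  [0,0,0,0,0,0.12],
  [0,0,0,0,0,0.12],
  [0,0,0,0,0,0.12],
  [0,0,0,0,0,0.12],
  [0,0,0,0,0,0.12],
  [0,0,0,0,0,0.12],
  [0,0,0,0,0,0.12],
  [0,0,0,0,0,0.12],
  [0,0,0,0,0,0.12],
])

```text
clock: 35.0
position: [0.5852, -0.0716, 0.159]
ee_rot: [2.486, 1.92, 0.001]
force: [-1.4, 0.1, -0.8]
width: 0.452
gripper_force: 0.0
```

>>> step_arm([
  [0,0,0,0,0,0.12],
  [0,0,0,0,0,0.12],
  [0,0,0,0,0,0.12],
  [0,0,0,0,0,0.12],
  [0,0,0,0,0,0.12],
  [0,0,0,0,0,0.12],
  [0,0,0,0,0,0.12],
  [0,0,0,0,0,0.12],
  [0,0,0,0,0,0.12],
  [0,0,0,0,0,0.12],
  [0,0,0,0,0,0.12],
  [0,0,0,0,0,0.12],
  [0,0,0,0,0,0.06],
  [0,0,0,0,0,0],
])

```text
clock: 36.17
position: [0.5852, -0.0719, 0.159]
ee_rot: [0.516, 3.098, -0.0]
force: [0.1, 0.1, 0.6]
width: 0.449
gripper_force: 0.0
```

```bash
python3 st.py
python3 - <<'E'
from post import *
show(cams.get_image("scene"))
A=np.array([.542,-.058]);a0=-.32
for k in range(29):
    d=A+.045*np.array([np.cos(a0-.12*k),np.sin(a0-.12*k)])
    if k: print(k,((d-p)*1000).round(1).tolist(),end=" ")
    p=d
E
```

```text
[ 0.58519051 -0.07192423  0.15902607] [-0.21  0.45  0.34  1.77 -0.18  0.95  1.44] 1.2408983686345265 [0.1 0.1 0.6] 0.4486988550905003
0.04537955594321082 -0.3118702561975466
{0: 105, 15: 158, 30: 155, 45: 137, 60: 98, 75: 149, 90: 164, 105: 155, 120: 133, 135: 116, 150: 106, 165: 103, 180: 105, 195: 116, 210: 108, 225: 103, 240: 119, 255: 142, 270: 132, 285: 99, 300: 69, 315: 51, 330: 36, 345: 34}
1 [-2.0, -5.0] 2 [-2.6, -4.7] 3 [-3.1, -4.4] 4 [-3.6, -4.0] 5 [-4.1, -3.5] 6 [-4.5, -3.0] 7 [-4.8, -2.4] 8 [-5.1, -1.9] 9 [-5.3, -1.2] 10 [-5.4, -0.6] 11 [-5.4, 0.0] 12 [-5.4, 0.7] 13 [-5.2, 1.3] 14 [-5.0, 1.9] 15 [-4.8, 2.5] 16 [-4.4, 3.1] 17 [-4.0, 3.6] 18 [-3.6, 4.1] 19 [-3.1, 4.4] 20 [-2.5, 4.8] 21 [-1.9, 5.0] 22 [-1.3, 5.2] 23 [-0.7, 5.4] 24 [-0.0, 5.4] 25 [0.6, 5.4] 26 [1.3, 5.2] 27 [1.9, 5.1] 28 [2.5, 4.8]
```

>>> step_arm([
  [0,0,-10,0,0,0],
  [0,0,-14,0,0,0],
  [0,0,-14,0,0,0],
  [0,0,-12,0,0,0],
  [0,0,-8,0,0,0],
  [0,0,-3,0,0,0],
  [0,0,0,0,0,0],
])

```text
clock: 36.8
position: [0.5846, -0.0717, 0.0965]
ee_rot: [-0.522, -3.096, 0.001]
force: [-0.0, -0.1, -1.0]
width: 0.453
gripper_force: 0.0
```

>>> step_arm([
  [0,0,0,0,0,0],
  [0,0,0,0,0,0],
  [0,0,0,0,0,0],
  [0,0,0,0,0,0],
  [0,0,0,0,0,0],
], gripper=0, force=12)

```text
clock: 37.22
position: [0.5855, -0.072, 0.0979]
ee_rot: [0.522, 3.097, -0.0]
force: [0.2, -1.1, 1.6]
width: 0.194
gripper_force: 12.0
```

>>> step_arm([
  [-2.0,-5.0,0,0,0,-0.12],
  [-2.6,-4.7,0,0,0,-0.12],
  [-3.1,-4.4,0,0,0,-0.12],
  [-3.6,-4.0,0,0,0,-0.12],
  [-4.1,-3.5,0,0,0,-0.12],
  [-4.5,-3.0,0,0,0,-0.12],
  [-4.8,-2.4,0,0,0,-0.12],
  [-5.1,-1.9,0,0,0,-0.12],
])

```text
clock: 37.88
position: [0.5568, -0.1024, 0.098]
ee_rot: [1.899, 2.497, 0.001]
force: [4.6, -4.8, -3.5]
width: 0.193
gripper_force: 12.0
```

>>> step_arm([
  [-5.3,-1.2,0,0,0,-0.12],
  [-5.4,-0.6,0,0,0,-0.12],
  [-5.4,0.0,0,0,0,-0.12],
  [-5.4,0.7,0,0,0,-0.12],
  [-5.2,1.3,0,0,0,-0.12],
  [-5.0,1.9,0,0,0,-0.12],
  [-4.8,2.5,0,0,0,-0.12],
  [-4.4,3.1,0,0,0,-0.12],
])

```text
clock: 38.55
position: [0.5145, -0.0962, 0.098]
ee_rot: [2.839, 1.335, 0.0]
force: [-1.0, -10.1, -1.3]
width: 0.194
gripper_force: 12.0
```

>>> step_arm([
  [-4.0,3.6,0,0,0,-0.12],
  [-3.6,4.1,0,0,0,-0.12],
  [-3.1,4.4,0,0,0,-0.12],
  [-2.5,4.8,0,0,0,-0.12],
  [-1.9,5.0,0,0,0,-0.12],
  [-1.3,5.2,0,0,0,-0.12],
  [-0.7,5.4,0,0,0,-0.12],
  [0,5.4,0,0,0,-0.12],
  [0.6,5.4,0,0,0,-0.12],
  [1.3,5.2,0,0,0,-0.12],
])

```text
clock: 39.38
position: [0.4981, -0.0457, 0.0978]
ee_rot: [3.1, -0.501, -0.001]
force: [-4.7, -5.9, 5.5]
width: 0.191
gripper_force: 12.0
```

```bash
python3 st.py
```

```text
[ 0.49809204 -0.04566622  0.09777022] [-0.81  0.7   1.22  2.08 -0.82  0.97 -1.03] -1.8909789487296578 [-4.7 -5.9  5.5] 0.19098918028461956
0.04560735884084596 2.8677488256805286
```

>>> step_arm([
  [0,0,0,0,0,0],
  [0,0,0,0,0,0],
  [0,0,0,0,0,0],
  [0,0,15,0,0,0],
  [0,0,20,0,0,0],
  [0,0,20,0,0,0],
  [0,0,5,0,0,0],
], gripper=0.45)

```text
clock: 39.97
position: [0.5005, -0.0452, 0.1599]
ee_rot: [-3.103, 0.486, -0.005]
force: [1.0, -0.4, 0.1]
width: 0.449
gripper_force: 0.0
```

>>> step_arm([
  [0,0,0,0,0,0.1],
  [0,0,0,0,0,0.12],
  [0,0,0,0,0,0.12],
  [0,0,0,0,0,0.12],
  [0,0,0,0,0,0.12],
  [0,0,0,0,0,0.12],
  [0,0,0,0,0,0.12],
  [0,0,0,0,0,0.12],
  [0,0,0,0,0,0.12],
  [0,0,0,0,0,0.12],
  [0,0,0,0,0,0.12],
  [0,0,0,0,0,0.12],
  [0,0,0,0,0,0.12],
  [0,0,0,0,0,0.12],
])

```text
clock: 41.13
position: [0.4992, -0.0442, 0.1573]
ee_rot: [-2.447, -1.97, -0.002]
force: [0.6, -0.7, -0.5]
width: 0.451
gripper_force: 0.0
```

>>> step_arm([
  [0,0,0,0,0,0.12],
  [0,0,0,0,0,0.12],
  [0,0,0,0,0,0.12],
  [0,0,0,0,0,0.12],
  [0,0,0,0,0,0.12],
  [0,0,0,0,0,0.12],
  [0,0,0,0,0,0.12],
  [0,0,0,0,0,0.12],
  [0,0,0,0,0,0.12],
  [0,0,0,0,0,0.12],
  [0,0,0,0,0,0.12],
  [0,0,0,0,0,0.12],
  [0,0,0,0,0,0.12],
  [0,0,0,0,0,0],
])

```text
clock: 42.3
position: [0.4992, -0.0444, 0.1574]
ee_rot: [0.355, 3.121, 0.001]
force: [0.1, 0.6, 0.2]
width: 0.453
gripper_force: 0.0
```

```bash
python3 st.py
python3 - <<'E'
from post import *
show(cams.get_image("scene"))
A=np.array([.542,-.058]);a0=2.868
for k in range(29):
    d=A+.045*np.array([np.cos(a0-.12*k),np.sin(a0-.12*k)])
    if k: print(k,((d-p)*1000).round(1).tolist(),end=" ")
    p=d
E
```

```text
[ 0.49916599 -0.04438338  0.15740616] [-0.33  0.32  0.39  1.98 -0.16  0.87  1.5 ] 1.3440828053056715 [0.1 0.6 0.2] 0.453277377549204
0.04494624385047786 2.8338023786115567
{0: 163, 15: 107, 30: 115, 45: 134, 60: 91, 75: 114, 90: 117, 105: 98, 120: 92, 135: 75, 150: 39, 165: 29, 180: 74, 195: 96, 210: 96, 225: 93, 240: 93, 255: 87, 270: 72, 285: 66, 300: 83, 315: 107, 330: 137, 345: 162}
1 [1.8, 5.1] 2 [2.4, 4.9] 3 [2.9, 4.5] 4 [3.5, 4.1] 5 [3.9, 3.7] 6 [4.3, 3.2] 7 [4.7, 2.7] 8 [5.0, 2.1] 9 [5.2, 1.5] 10 [5.3, 0.8] 11 [5.4, 0.2] 12 [5.4, -0.4] 13 [5.3, -1.1] 14 [5.1, -1.7] 15 [4.9, -2.3] 16 [4.6, -2.9] 17 [4.2, -3.4] 18 [3.7, -3.9] 19 [3.3, -4.3] 20 [2.7, -4.7] 21 [2.1, -5.0] 22 [1.5, -5.2] 23 [0.9, -5.3] 24 [0.3, -5.4] 25 [-0.4, -5.4] 26 [-1.0, -5.3] 27 [-1.7, -5.1] 28 [-2.3, -4.9]
```

>>> step_arm([
  [-0.5,-1,-10,0,0,0],
  [0,0,-14,0,0,0],
  [0,0,-14,0,0,0],
  [0,0,-12,0,0,0],
  [0,0,-7,0,0,0],
  [0,0,-3,0,0,0],
  [0,0,0,0,0,0],
])

```text
clock: 42.93
position: [0.4982, -0.0454, 0.0966]
ee_rot: [-0.368, -3.119, 0.001]
force: [-0.0, 0.6, 1.0]
width: 0.449
gripper_force: 0.0
```

>>> step_arm([
  [0,0,0,0,0,0],
  [0,0,0,0,0,0],
  [0,0,0,0,0,0],
  [0,0,0,0,0,0],
  [0,0,0,0,0,0],
], gripper=0, force=12)

```text
clock: 43.35
position: [0.499, -0.0452, 0.0978]
ee_rot: [0.366, 3.119, 0.001]
force: [-1.4, 1.8, 2.5]
width: 0.189
gripper_force: 12.0
```

>>> step_arm([
  [1.8,5.1,0,0,0,-0.12],
  [2.4,4.9,0,0,0,-0.12],
  [2.9,4.5,0,0,0,-0.12],
  [3.5,4.1,0,0,0,-0.12],
  [3.9,3.7,0,0,0,-0.12],
  [4.3,3.2,0,0,0,-0.12],
  [4.7,2.7,0,0,0,-0.12],
  [5.0,2.1,0,0,0,-0.12],
  [5.2,1.5,0,0,0,-0.12],
  [5.3,0.8,0,0,0,-0.12],
])

```text
clock: 44.18
position: [0.5384, -0.0146, 0.0978]
ee_rot: [2.071, 2.359, -0.001]
force: [0.7, -7.1, -0.5]
width: 0.193
gripper_force: 12.0
```

>>> step_arm([
  [5.4,0.2,0,0,0,-0.12],
  [5.4,-0.4,0,0,0,-0.12],
  [5.3,-1.1,0,0,0,-0.12],
  [5.1,-1.7,0,0,0,-0.12],
  [4.9,-2.3,0,0,0,-0.12],
  [4.6,-2.9,0,0,0,-0.12],
  [4.2,-3.4,0,0,0,-0.12],
  [3.7,-3.9,0,0,0,-0.12],
  [3.3,-4.3,0,0,0,-0.12],
])

```text
clock: 44.93
position: [0.5789, -0.0339, 0.0977]
ee_rot: [2.991, 0.96, -0.002]
force: [-6.0, -3.2, 4.5]
width: 0.193
gripper_force: 12.0
```

>>> step_arm([
  [2.7,-4.7,0,0,0,-0.12],
  [2.1,-5.0,0,0,0,-0.12],
  [1.5,-5.2,0,0,0,-0.12],
  [0.9,-5.3,0,0,0,-0.12],
  [0.3,-5.4,0,0,0,-0.12],
  [-0.4,-5.4,0,0,0,-0.12],
  [-1.0,-5.3,0,0,0,-0.12],
  [-1.7,-5.1,0,0,0,-0.12],
  [-2.3,-4.9,0,0,0,-0.12],
  [0,0,0,0,0,0],
])

```text
clock: 45.77
position: [0.582, -0.08, 0.0978]
ee_rot: [3.058, -0.714, 0.002]
force: [1.1, -1.8, 4.1]
width: 0.191
gripper_force: 12.0
```

```bash
python3 st.py
```

```text
[ 0.58202179 -0.08002032  0.09776047] [-0.68  0.84  1.22  1.87 -0.89  1.11 -1.13] -2.0295735943619837 [ 1.1 -1.8  4.1] 0.19149819656188824
0.045679733154803774 -0.5030032416914507
```

The gripped turning alone now comes to about 12.9 rad. I'll release, lift clear and do a last check.

>>> step_arm([
  [0,0,0,0,0,0],
  [0,0,0,0,0,0],
  [0,0,0,0,0,0],
  [0,0,15,0,0,0],
  [0,0,25,0,0,0],
  [0,0,30,0,0,0],
  [-15,0,30,0,0,0.05],
  [-25,0,30,0,0,0.1],
  [-30,0,20,0,0,0.1],
  [-30,0,10,0,0,0.1],
  [-30,0,0,0,0,0.1],
  [-20,0,0,0,0,0.05],
  [0,0,0,0,0,0],
  [0,0,0,0,0,0],
], gripper=0.45)

```text
clock: 46.93
position: [0.4312, -0.0778, 0.2576]
ee_rot: [-3.136, -0.079, -0.002]
force: [1.1, 0.4, 0.2]
width: 0.448
gripper_force: 0.0
```

```bash
python3 st.py
python3 - <<'E'
from post import *
b=cams.get_image("scene");show(b);t=cams.get_image("top")
s0=cv2.imread("pics/s0.png")[...,::-1];t0=cv2.imread("pics/t0.png")[...,::-1]
d=lambda a,b,x0,x1,y0,y1:np.abs(cv2.absdiff(a,b)[y0:y1,x0:x1].astype(int)).mean().round(1)
print("canister",d(b,s0,250,300,265,335),d(t,t0,170,206,100,138),"remote",d(b,s0,140,192,145,178),d(t,t0,370,394,178,236))
# flap: flat-shut vs picture w3-time c3 (after shutting)
c3=cv2.imread("pics/c3.png")[...,::-1];print("flap vs shut",d(b,c3,225,285,190,250))
E
```

```text
[ 0.43123104 -0.07780273  0.25756427] [-1.05  0.16  1.3   2.01 -0.18  1.09 -1.19] -1.5201565386334945 [1.1 0.4 0.2] 0.4484814883098934
0.11252515493587514 -2.964686466051562
{0: 175, 15: 182, 30: 145, 45: 138, 60: 97, 75: 149, 90: 164, 105: 155, 120: 133, 135: 114, 150: 98, 165: 86, 180: 91, 195: 107, 210: 92, 225: 69, 240: 57, 255: 56, 270: 58, 285: 58, 300: 50, 315: 43, 330: 39, 345: 76}
canister 1.4 0.9 remote 5.8 6.0
flap vs shut 1.6
```

Run:
```python
from h import *
t=cams.get_image("top");t0=cv2.imread("pics/t0.png")[...,::-1]
for i in(t0,t):
    m=(cv2.cvtColor(i,cv2.COLOR_RGB2GRAY)[170:245,360:405]<48).astype(np.uint8);M=cv2.moments(m,True);print(M["m00"],M["m10"]/M["m00"]+360,M["m01"]/M["m00"]+170,i[180:230:10,400].tolist())
```

```text
Traceback (most recent call last):
ZeroDivisionError: float division by zero
```

Run:
```python
from h import *
t=cams.get_image("top");t0=cv2.imread("pics/t0.png")[...,::-1]
for i in(t0,t):
    c=i[170:245,360:405].astype(int);m=((c[...,0]-c[...,2])<15).astype(np.uint8);M=cv2.moments(m,True);print(M["m00"],M["m10"]/M["m00"]+360,M["m01"]/M["m00"]+170,c[:,40].mean(0))
```

```text
493.0 381.0385395537525 203.88032454361056 [139.04        95.82666667  71.30666667]
602.0 381.24750830564784 205.42192691029902 [127.49333333  87.74666667  65.66666667]
```

The remote has not moved; only the arm's shadow changed its image. The canister and the shut flap are also unchanged. I'll hand in.

```bash
python3 -c "
from cell import job
print(job.sign_off())"
```

```text
the job is handed in; nothing more can be done
None
```

I handed the job in at about 47 s: the pack is flat in the bay rib up, the flap is shut, the crank went about 12.9 rad (just over two turns) clockwise under grip and was released, and the remote and canister did not move; one early push slipped and wedged the fingers on the crank post at about 115 N, under the 120 N wrist limit but over 40 N if finger contact counts as the gripper's body.

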